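# Go-gauge the centrifuge tube sleeves and bin the undersize

## Robot

A 6-joint arm with a two-finger parallel gripper is mounted at the origin on the work surface. World frame = base frame: x ahead of the robot, y to its left, z up, the work surface at z = 0. Lengths are in m, angles in degrees, forces in N, time in s.
With the tool pointing down it reaches from about 0.4 to 0.825 m from the base axis. Payload 7 kg.
Tool frame: the origin (TCP) lies at the very end of the fingers, on their centre line; the grasp point (between the pads) lies 19 mm behind it; z points along the fingers, y is the direction in which the jaws open and shut (so a half turn about z gives the same grasp; the last joint's range is limited). The gripper opens to 88 mm and grips with 3 to 60 N. Pads are 19 mm wide; open, the fingers measure 130 mm over their backs; the gripper's body (78 mm by 193 mm) begins 47 mm behind the grasp point.
Start: joints at [80.163, 20.546, 0.682, 0, -70.136, -16.507], TCP at [0.3, 0.605, 0.227] pointing down, gripper open.
Joint ranges: [-176.03, 176.03], [-82.01, 121.73], [-58.28, 71.71], [-173.87, 95.51], [-174.79, -0.11], [-173.66, 173.66]. Speed limits (degrees/s): [136.94, 136.94, 172.46, 180, 180, 180].

## Interface

Orientations are given as [roll, pitch, yaw] about the fixed x, y, z axes, in that order (R = Rz(yaw) Ry(pitch) Rx(roll)).
In Python, from plant import telemetry, snapshot, calibration, workorder gives the robot as it stands. The module is installed in compiled form; this text tells all that it offers.
- The arm moves only by the tool step_arm, never from a script. Its argument "plan" is text: rows parted by semicolons, each of 7 numbers parted by spaces: the finger opening in cm, from 0 to 8.76, then the shift along the tool's x, y, z in cm, then the turn, a rotation vector about the tool's x, y, z in degrees. A call has 1 to 12 rows; each row shifts and turns the commanded pose from where the row before left it, along the tool's axes as they then stand; what a row does not reach is not made up. A row lasts 1/12 s, in which the tool goes at most 41.7 mm and 7.16 degrees, less where a joint would pass 70% of its speed; a pose out of reach is approached as far as the arm can. A call with a gripper value outside its range is refused whole. The fingers move at their own pace and stop on an object; the grip force is fixed at half the most. Time passes only in rows, so rows that do not move let the fingers close. It gives the time, the measured TCP pose, the force and the opening at its end, in the units of the state.
- telemetry.get_obs(): the state, without advancing time (a new reading comes with each control period).
- snapshot(name): name is "scene" or "top" or "wrist"; returns the picture (400x640x3 uint8, blue, green, red); there is no depth.
- calibration(name): a dict with "K" (3x3 intrinsics, pixels), "camera_from_world" (4x4, takes a point from world to camera coordinates). Camera axes: x right, y up, looking along -z (the intrinsics and any distortion apply to the point x, -y, -z); pixel columns grow to the right and rows downward; lengths in m; the calibration is good to about 2 mm. A picture is of the moment at which its call begins: read the wrist's pose just before it. calibration takes no time and is no camera call; for the wrist camera it gives the pose at the moment of the call.
- workorder.close_job(): hands the job in, once; it reports no verdict.
The state is a dict: "clock": time; "joint_pos": joint angles; "qvel": joint speeds; "tau": joint torques, N m; "tool_pos": TCP position; "orientation": TCP orientation; "force": force on the tool from outside, world axes, zero at the start; "moment": the same for the moment, N m; "opening": finger opening in m.
Only numpy, scipy, OpenCV 4.12 (cv2) and the standard library are available. Lean on these libraries where they do the work, as an engineer would, in place of code of your own. Each camera call takes 0.05 s, during which the arm holds its last target.

## Task

Check the bores of the three tube sleeves in the grey rack with the spring-handled plug gauge from its black stand, going from the robot's left to its right: press lightly (never above 20 N, so that the handle does not sink to its stop) until the collar rests on the sleeve or the pin stops fast inside the bore, and hold it a moment; catching on the rim is not a test. Then put the gauge fully back in its stand and put any sleeve that it would not pass into the low blue bin beside the rack. Leave the sleeves that passed in their pockets and do not push the other things about.

Things in the scene. Friction and masses are not known exactly. Their poses are not given: they have to be found in the camera images.
- gauge: loose sprung plug gauge, 0.16 kg, upright in the stand. Origin: centre of the pin's tip when unpressed; z up. From the tip: pin 18 mm across, 40 mm long, lowest 5 mm coned by 1.7 mm a side; collar 30 mm across, 40 to 46 mm; neck 14 mm to 58 mm; round dark handle 24 mm across, 58 to 110 mm. Good sleeve: collar comes to rest on it (tip 40 mm below its top); undersize: tip stops 22 mm below its top
- gauge_pin (a joint): how far the gauge's handle has sunk towards its collar under axial load: 0 unpressed to 0.011 m at the hard stop. Spring: nothing below 3 N, then 2 N per mm (21 N at 0.009 m)
- gauge_tip (a point): centre of the tip of the gauge's pin
- stand: fixed black block 70 x 70 x 50 mm on the bench with one upright hole, 22 mm wide and 45 mm deep, in the middle of its top: the gauge's place. Origin: centre of its underside. With the gauge home its collar rests on the block's top and its tip is 10 mm above the bench. Stand and bin may change sides
- rack: fixed grey block 80 mm (x) x 210 mm (y) x 25 mm high on the bench with three round pockets in a row along its y axis, 70 mm apart. Pockets 44 mm wide, 15 mm deep, so a sleeve stands with its underside 10 mm and its top 60 mm above the bench, 35 mm out of the rack. Origin: centre of its underside; its y axis points roughly to the robot's left, its yaw varies by up to 0.25 rad
- rack_hole0 (a point): centre of the mouth of the rack's left pocket as the robot sees it (rack's +y end), 25 mm above the bench
- rack_hole1 (a point): the same for the middle pocket
- rack_hole2 (a point): the same for the right pocket (rack's -y end)
- sleeve_p: loose upright steel tube sleeve, 40 mm across, 50 mm high, about 0.35 kg, in one of the rack's pockets (which one varies), with 1 to 2 mm of play. Origin: centre of its underside; z up its axis. Bore 19 mm, open at the top. All look alike: in a good one the bore runs straight through, in an undersize one it narrows to 13 mm from 22 mm below the top downwards
- sleeve_q: loose upright steel tube sleeve, 40 mm across, 50 mm high, about 0.35 kg, in one of the rack's pockets (which one varies), with 1 to 2 mm of play. Origin: centre of its underside; z up its axis. Bore 19 mm, open at the top. All look alike: in a good one the bore runs straight through, in an undersize one it narrows to 13 mm from 22 mm below the top downwards
- sleeve_r: loose upright steel tube sleeve, 40 mm across, 50 mm high, about 0.35 kg, in one of the rack's pockets (which one varies), with 1 to 2 mm of play. Origin: centre of its underside; z up its axis. Bore 19 mm, open at the top. All look alike: in a good one the bore runs straight through, in an undersize one it narrows to 13 mm from 22 mm below the top downwards
- sleeve_p_mouth (a point): centre of the top of sleeve_p, on the axis of its bore, 50 mm above its underside
- sleeve_q_mouth (a point): centre of the top of sleeve_q, on the axis of its bore, 50 mm above its underside
- sleeve_r_mouth (a point): centre of the top of sleeve_r, on the axis of its bore, 50 mm above its underside
- bin: fixed open blue bin, 180 mm (x) x 140 mm (y) x 60 mm high outside, beside the rack (the two taller blue bins far at the back are not meant); walls and floor 4 mm, with a paper label on its -x side. Origin: centre of its underside; yaw varies
- reagent: loose bystander, to be left where it is. Origin: centre of its underside. Amber glass bottle, 44 mm across, 85 mm high, beyond the rack
- tip_box: loose bystander, to be left where it is. Origin: centre of its underside. Grey box with white lid, 88 x 123 x 58 mm, beyond the rack
- jar: loose bystander, to be left where it is. Origin: centre of its underside. Clear jar with white cap, 60 mm across, 70 mm high
- dishes: loose bystander, to be left where it is. Origin: centre of its underside. Stack of two flat round dishes, 92 mm across, 31 mm high, between robot and rack
- meter: loose bystander, to be left where it is. Origin: centre of its underside. White hand-held meter lying flat, 100 x 60 x 20 mm
- mouse: loose bystander, to be left where it is. Origin: centre of its underside. Black computer mouse, 100 x 56 x 26 mm, near the robot's base on its left
Not all that is in view belongs to the job. Leave any pink, purple or yellow look-alike of the sleeve_p alone.

How it is judged:
By the outcome, as a careful person would: the job done as asked, in the order asked, and still so for the second after the job is handed in, with the robot touching nothing.
It also fails if it takes over 72 s, if anything falls off the work surface, if the arm or the gripper's body presses on something with over 40 N, if the wrist force passes 120 N, or if a joint passes its speed limit or range.

## Working session

There is one attempt and no reset: what is moved stays moved. The work goes in short steps, Python scripts to look and compute and a tool call to move; the robot and the scene stay as the last step left them, time stands still between calls to the robot, and variables do not carry over. Pictures are saved under pics/ and viewed, and the job is handed in when it is done.

Besides the shell and the picture viewer there is one more tool, called after ">>>" as name(argument=value, ...) on one line, values as JSON. step_arm: Moves the arm, as the interface text tells. Its arguments: {"type":"object","properties":{"plan":{"type":"string"}},"required":["plan"]}

```bash
mkdir -p pics; ls
python3 - <<'E'
from plant import telemetry, snapshot, calibration
import cv2, numpy as np
np.set_printoptions(precision=4,suppress=True)
print(telemetry.get_obs())
for n in ("scene","top"):
    c=calibration(n); print(n,c)
    cv2.imwrite(f"pics/{n}0.png",snapshot(n))
E
```

```text
pics
{'clock': 0.0, 'joint_pos': array([ 80.1626,  20.5908,   0.6329,  -0.0199, -70.1355, -16.5074]), 'qvel': array([-0.0716, -0.0313, -0.022 ,  0.0501, -0.0493, -0.0185]), 'tau': array([ -0.0015, -58.2712,  29.3064,   6.9976,   0.0068,  -0.0002]), 'tool_pos': array([0.2993, 0.6044, 0.2256]), 'orientation': array([179.9051,  -0.0086, -26.3516]), 'force': array([-0.2428, -0.0255,  0.5778]), 'moment': array([-0.01  , -0.0198,  0.0062]), 'opening': 0.08771185337730993}
scene {'K': array([[371.0742,   0.    , 319.6086],
       [  0.    , 371.0742, 196.3519],
       [  0.    ,   0.    ,   1.    ]]), 'camera_from_world': array([[ 0.5189,  0.8548,  0.0058, -0.2835],
       [-0.6872,  0.4131,  0.5976,  0.367 ],
       [ 0.5084, -0.3141,  0.8018, -1.1831],
       [ 0.    ,  0.    ,  0.    ,  1.    ]])}
top {'K': array([[409.6945,   0.    , 322.4648],
       [  0.    , 409.6945, 202.1002],
       [  0.    ,   0.    ,   1.    ]]), 'camera_from_world': array([[ 0.0054, -1.    ,  0.0066, -0.0207],
       [ 0.9856,  0.0065,  0.169 , -0.5697],
       [-0.169 ,  0.0056,  0.9856, -1.0142],
       [ 0.    ,  0.    ,  0.    ,  1.    ]])}
```

View pics/scene0.png

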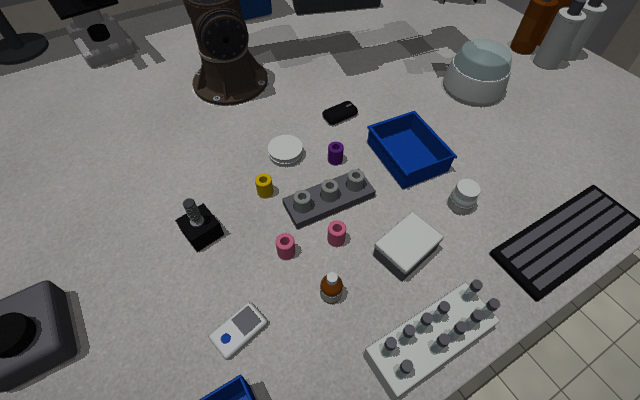

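View pics/top0.png

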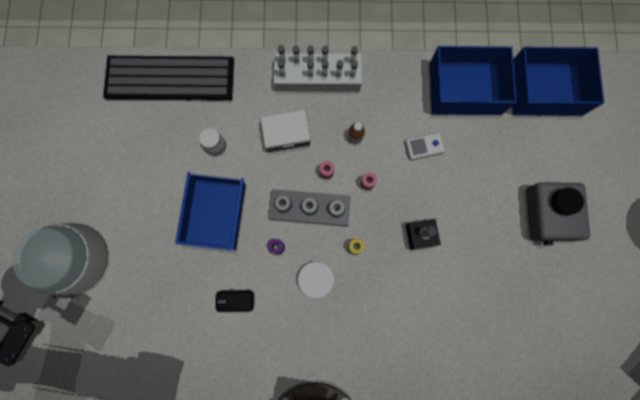

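```bash
cat > h.py <<'E'
import numpy as np, cv2
from plant import telemetry, snapshot, calibration
np.set_printoptions(precision=4,suppress=True)
def ray(c,u,v):
    K=c["K"];T=c["camera_from_world"];R=T[:3,:3]
    d=np.array([(u-K[0,2])/K[0,0],-(v-K[1,2])/K[1,1],-1.0])
    return -R.T@T[:3,3], R.T@d
def onplane(c,u,v,z):
    o,d=ray(c,u,v); return o+d*(z-o[2])/d[2]
def proj(c,p):
    K=c["K"];T=c["camera_from_world"]
    q=T[:3,:3]@np.array(p)+T[:3,3]; q=np.array([q[0],-q[1],-q[2]])
    q=K@q; return q[:2]/q[2]
def crop(img,x0,y0,x1,y1,s,name):
    cv2.imwrite(name,cv2.resize(img[y0:y1,x0:x1],None,fx=s,fy=s,interpolation=cv2.INTER_CUBIC))
E
python3 - <<'E'
from h import *
t=cv2.imread("pics/top0.png");s=cv2.imread("pics/scene0.png")
crop(t,170,160,450,260,2.8,"pics/tc.png")
crop(s,160,90,480,270,2.5,"pics/sc.png")
E
```

```text
(no output)
```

View pics/tc.png

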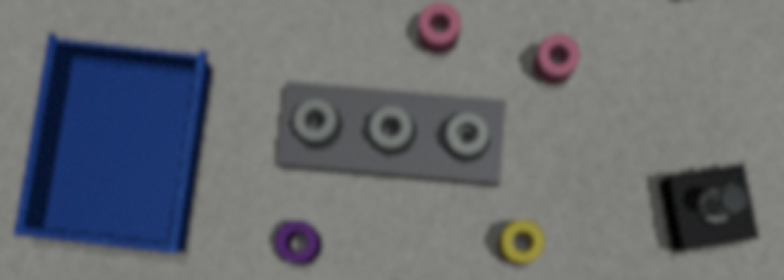

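View pics/sc.png

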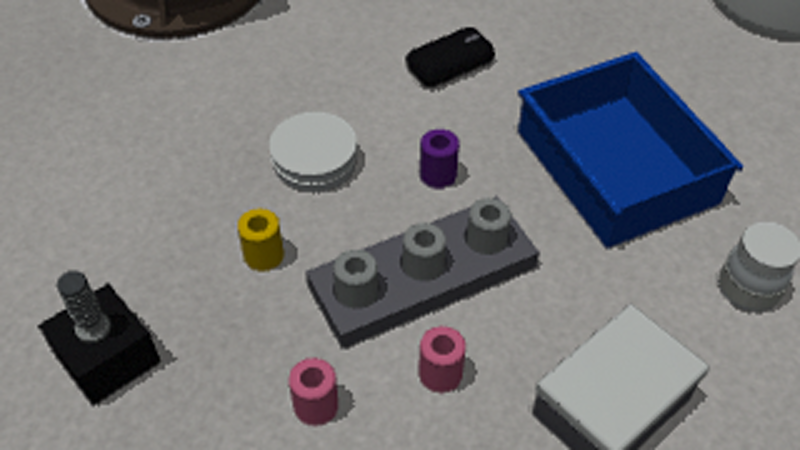

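Run:
```python
from h import *
t=cv2.imread("pics/top0.png");s=cv2.imread("pics/scene0.png")
ct=calibration("top");cs=calibration("scene")
def T(x,y):return (x+.5)/2.8-.5+170,(y+.5)/2.8-.5+160
def S(x,y):return (x+.5)/2.5-.5+160,(y+.5)/2.5-.5+90
for n,a,b,z in [("h0",(315,122),(490,213),.06),("h1",(391,128),(424,238),.06),("h2",(466,134),(356,267),.06),("gtop",(733,197),(72,279),.12)]:
    print(n,onplane(ct,*T(*a),z),onplane(cs,*S(*b),z))
# rack and bin and stand corners
for n,P,z in [("rack",[(287,84),(503,100),(498,184),(277,168)],.025),("bin",[(53,37),(208,53),(184,250),(17,233)],.06),("standS",[],.05)]:
    q=np.array([onplane(ct,*T(*p),z) for p in P])
    if len(q): print(n,q[:,:2].tolist(),q.mean(0))
q=np.array([onplane(cs,*S(*p),.05) for p in [(40,326),(109,287),(157,345),(95,378)]]);print("stand",q,q.mean(0))
q=np.array([onplane(cs,*S(*p),.06) for p in [(519,93),(637,53),(740,166),(618,210)]]);print("binS",q,q.mean(0))
for p in [(434,30,'pinkL'),(557,58,'pinkR'),(521,241,'yel'),(297,241,'pur')]: print(p[2],onplane(ct,*T(*p[:2]),.05))
cw=calibration("wrist");print(cw)
```

```text
h0 [0.5642 0.086  0.06  ] [0.5654 0.0876 0.06  ]
h1 [0.5591 0.0164 0.06  ] [0.5588 0.0182 0.06  ]
h2 [ 0.5539 -0.0523  0.06  ] [ 0.5555 -0.0521  0.06  ]
gtop [ 0.4914 -0.2782  0.12  ] [ 0.4872 -0.2759  0.12  ]
rack [[0.6065378434245194, 0.11670757751604705], [0.5924208796692704, -0.08881271772146489], [0.5121718718063943, -0.08366521899924279], [0.5259927498715056, 0.12398916040879732]] [0.5593 0.0171 0.025 ]
bin [[0.6423643589241712, 0.3301047488029205], [0.6281895101389806, 0.18624174469521285], [0.44691976965795127, 0.20090840858804007], [0.4612510022403007, 0.3514369482492785]] [0.5447 0.2672 0.06  ]
stand [[ 0.4627 -0.3163  0.05  ]
 [ 0.454  -0.2499  0.05  ]
 [ 0.5334 -0.2366  0.05  ]
 [ 0.537  -0.2935  0.05  ]] [ 0.4968 -0.2741  0.05  ]
binS [[0.4457 0.2071 0.06  ]
 [0.4603 0.3547 0.06  ]
 [0.6424 0.333  0.06  ]
 [0.6248 0.1937 0.06  ]] [0.5433 0.2721 0.06  ]
pinkL [ 0.6541 -0.0227  0.05  ]
pinkR [ 0.628  -0.1377  0.05  ]
yel [ 0.4574 -0.1026  0.05  ]
pur [0.4562 0.1008 0.05  ]
{'K': array([[285.1598,   0.    , 317.9477],
       [  0.    , 285.1598, 198.9033],
       [  0.    ,   0.    ,   1.    ]]), 'camera_from_world': array([[-0.4427, -0.8967,  0.0017,  0.674 ],
       [ 0.8651, -0.4276, -0.2621,  0.0315],
       [ 0.2358, -0.1146,  0.965 , -0.3905],
       [ 0.    ,  0.    ,  0.    ,  1.    ]])}
```

>>> step_arm(plan="8.7 0 0 0 0 0 6.8;8.7 0 0 0 0 0 6.8;8.7 0 0 0 0 0 6.8;8.7 0 0 0 0 0 6.8;8.7 0 0 0 0 0 6.8;8.7 0 0 0 0 0 6.8;8.7 0 0 0 0 0 6.8;8.7 0 0 0 0 0 6.8;8.7 0 0 0 0 0 6.8;8.7 0 0 0 0 0 6.8")

```text
clock: 0.93
tool_pos: [0.2994, 0.6046, 0.226]
orientation: [180.0, -0.1, -94.7]
force: [-0.0, 0.1, -0.3]
opening: 0.087
```

```bash
cat >> h.py <<'E'
from scipy.spatial.transform import Rotation as Ro
def st():
    o=telemetry.get_obs(); R=Ro.from_euler('xyz',o["orientation"],degrees=True).as_matrix()
    return o,np.array(o["tool_pos"]),R
def togo(target,yaw=None):
    o,p,R=st(); d=R.T@(np.array(target)-p)*100
    print("tool",p,o["orientation"],"shift cm",d.round(2),"" if yaw is None else "turnz %.2f"%(-(yaw-o["orientation"][2])),"F",np.array(o["force"]).round(1),"t",round(o["clock"],2),"open",round(o["opening"],4))
E
python3 - <<'E'
from h import *
o,p,R=st()
c=calibration("wrist");T=c["camera_from_world"]
cp=-T[:3,:3].T@T[:3,3]
print("cam in tool",R.T@(cp-p),"axis",R.T@(-T[:3,:3].T[:,2]),"right",R.T@T[:3,:3].T[:,0])
togo([0.52,0.0,0.25],-94.3)
print(o["joint_pos"])
E
```

```text
cam in tool [ 0.0709 -0.0003 -0.1582] axis [-0.2628 -0.0006  0.9649] right [0.0013 1.     0.001 ]
tool [0.2994 0.6046 0.226 ] [179.9835  -0.0557 -94.6837] shift cm [ 58.46 -26.92  -2.35] turnz -0.38 F [-0.   0.1 -0.3] t 0.93 open 0.087
[ 80.1628  20.5719   0.6507  -0.0122 -70.1357 -84.8423]
```

>>> step_arm(plan="8.7 3.7 -1.68 0 0 0 0;8.7 3.7 -1.68 0 0 0 0;8.7 3.7 -1.68 0 0 0 0;8.7 3.7 -1.68 0 0 0 0;8.7 3.7 -1.68 0 0 0 0;8.7 3.7 -1.68 0 0 0 0;8.7 3.7 -1.68 0 0 0 0;8.7 3.7 -1.68 0 0 0 0;8.7 3.7 -1.68 0 0 0 0;8.7 3.7 -1.68 0 0 0 0;8.7 3.7 -1.68 0 0 0 0;8.7 3.7 -1.68 0 0 0 0")

```text
clock: 1.93
tool_pos: [0.4669, 0.1449, 0.2266]
orientation: [-180.0, 0.0, -94.3]
force: [1.0, 1.5, -0.0]
opening: 0.0869
```

>>> step_arm(plan="8.7 3.5 -1.7 0 0 0 0;8.7 3.5 -1.7 0 0 0 0;8.7 3.5 -1.7 0 0 0 -0.4;8.7 3.5 -1.7 0 0 0 0;8.7 0 0 0 0 0 0;8.7 0 0 0 0 0 0")

```text
clock: 2.43
tool_pos: [0.5244, 0.0001, 0.2259]
orientation: [179.9, -0.0, -94.2]
force: [-0.4, -0.5, 0.8]
opening: 0.0873
```

Run:
```python
from h import *
import pickle
togo([0.53,0,0.22],-94.3)
c=calibration("wrist"); i=snapshot("wrist"); cv2.imwrite("pics/w1.png",i); pickle.dump(c,open("w1.pkl","wb"))
```

```text
tool [0.5244 0.0001 0.2259] [179.9237  -0.0284 -94.1903] shift cm [-0.03 -0.56  0.59] turnz 0.11 F [-0.4 -0.5  0.8] t 2.43 open 0.0873
```

View pics/w1.png

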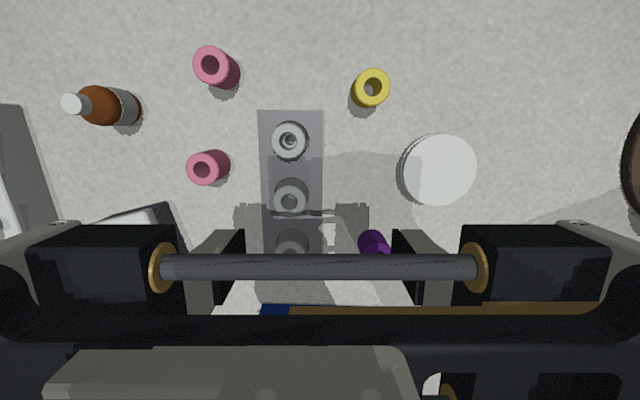

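>>> step_arm(plan="8.7 -4 0 0 0 0 0;8.7 -4 0 0 0 0 0;8.7 -1 0 0 0 0 0;8.7 0 0 0 0 0 0;8.7 0 0 0 0 0 0")

```text
clock: 2.9
tool_pos: [0.5299, 0.0937, 0.2264]
orientation: [180.0, -0.0, -93.7]
force: [0.6, -0.3, -0.1]
opening: 0.0873
```

Run:
```python
from h import *
import pickle
togo([0.53,0,0.22],-94.3)
c=calibration("wrist"); i=snapshot("wrist"); cv2.imwrite("pics/w2.png",i); pickle.dump(c,open("w2.pkl","wb"))
crop(i,220,60,380,260,3,"pics/w2c.png")
```

```text
tool [0.5299 0.0937 0.2264] [179.9754  -0.006  -93.7447] shift cm [ 9.35 -0.62  0.64] turnz 0.56 F [ 0.6 -0.3 -0.1] t 2.9 open 0.0873
```

View pics/w2c.png

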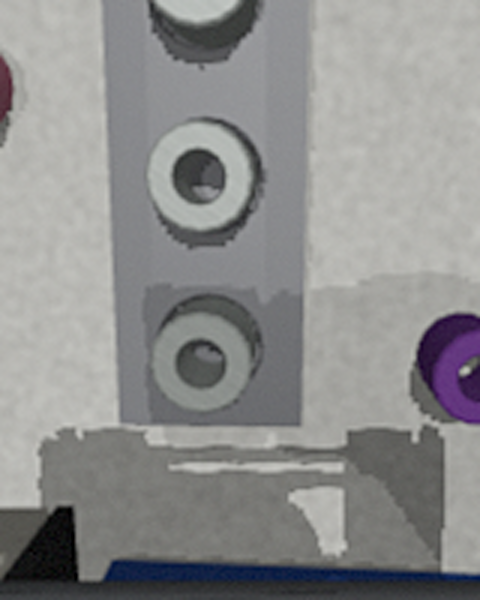

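Run:
```python
from h import *
import pickle
for n,(x0,y0,x1,y1) in (("w1",(255,110,330,235)),("w2",(255,70,330,210))):
    c=pickle.load(open(n+".pkl","rb")); i=cv2.imread(f"pics/{n}.png")
    g=cv2.cvtColor(i,cv2.COLOR_BGR2GRAY)[y0:y1,x0:x1]; g=cv2.resize(g,None,fx=4,fy=4,interpolation=cv2.INTER_CUBIC)
    g=cv2.GaussianBlur(g,(5,5),1.5)
    for lo,hi in ((30,42),(60,80)):
        k=cv2.HoughCircles(g,cv2.HOUGH_GRADIENT_ALT if 0 else cv2.HOUGH_GRADIENT,1,100,param1=120,param2=18,minRadius=lo,maxRadius=hi)
        if k is None: continue
        for u,v,r in k[0][:4]:
            U=(u+.5)/4-.5+x0;V=(v+.5)/4-.5+y0
            print(n,U,V,r/4,onplane(c,U,V,.06))
for n in("w1","w2"):
    c=pickle.load(open(n+".pkl","rb"))
    print(n,[proj(c,p).round(1).tolist() for p in ([.5651,.0868,.06],[.559,.0174,.06],[.5547,-.0522,.06])])
```

```text
w1 287.75 140.75 9.125 [ 0.5547 -0.0523  0.06  ]
w1 289.0 201.25 8.175 [0.5602 0.0176 0.06  ]
w1 289.5 139.25 19.175 [ 0.5526 -0.0538  0.06  ]
w2 285.75 118.5 9.15 [0.5608 0.0177 0.06  ]
w2 286.5 180.5 8.525 [0.5664 0.0867 0.06  ]
w2 286.0 118.25 17.6 [0.5605 0.0175 0.06  ]
w1 [[290.6, 254.9], [290.0, 201.0], [287.8, 140.8]]
w2 [[287.6, 180.5], [287.4, 118.1], [285.3, 47.8]]
```

>>> step_arm(plan="8.7 3.8 0.25 -0.2 0 0 0;8.7 3.8 0.25 -0.2 0 0 0;8.7 3.8 0.25 -0.2 0 0 0;8.7 3.8 0.25 -0.2 0 0 0;8.7 3.8 0.25 -0.2 0 0 0;8.7 3.8 0.25 -0.2 0 0 0;8.7 3.8 0.25 -0.2 0 0 0;8.7 3 0.2 -0.1 0 0 0;8.7 0 0 0 0 0 0;8.7 0 0 0 0 0 0")

```text
clock: 3.78
tool_pos: [0.4897, -0.2038, 0.2415]
orientation: [180.0, 0.0, -94.2]
force: [0.5, -0.3, -1.0]
opening: 0.087
```

Run:
```python
from h import *
import pickle
togo([0.49,-.277,0.2],-94.5)
c=calibration("wrist"); i=snapshot("wrist"); cv2.imwrite("pics/w3.png",i); pickle.dump(c,open("w3.pkl","wb"))
crop(i,200,20,440,260,2.5,"pics/w3c.png")
```

```text
tool [ 0.4897 -0.2038  0.2415] [179.9923   0.0043 -94.1624] shift cm [ 7.3  -0.56  4.15] turnz 0.34 F [ 0.5 -0.3 -1. ] t 3.78 open 0.087
```

View pics/w3c.png

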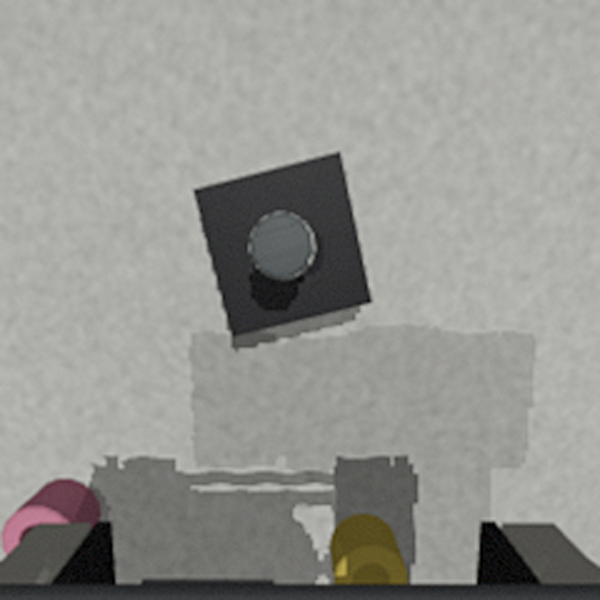

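Run:
```python
from h import *
import pickle
c=pickle.load(open("w3.pkl","rb"))
f=lambda x,y:((x+.5)/2.5-.5+200,(y+.5)/2.5-.5+20)
g=onplane(c,*f(282.5,245),.12);print(g)
q=np.array([onplane(c,*f(*p),.05) for p in [(195,190),(340,153),(370,301),(234,334)]]);print(q,q.mean(0))
togo([g[0],g[1],0.078],-94.5)
```

```text
[ 0.4898 -0.2782  0.12  ]
[[ 0.5295 -0.3064  0.05  ]
 [ 0.4617 -0.3175  0.05  ]
 [ 0.451  -0.2502  0.05  ]
 [ 0.5177 -0.2392  0.05  ]] [ 0.49   -0.2783  0.05  ]
tool [ 0.49   -0.2028  0.2415] [179.9935   0.009  -94.0773] shift cm [ 7.53 -0.51 16.35] turnz 0.42 F [-0.2 -0.1  0. ] t 3.83 open 0.0869
```

>>> step_arm(plan="8.7 3.8 -0.25 2 0 0 0;8.7 3.7 -0.26 2 0 0 0;8.7 0 0 2 0 0 0;8.7 0 0 0 0 0 0;8.7 0 0 0 0 0 0")

```text
clock: 4.25
tool_pos: [0.4901, -0.2747, 0.1817]
orientation: [179.8, 0.0, -93.9]
force: [1.2, -0.4, 1.1]
opening: 0.0872
```

Run:
```python
from h import *
togo([.49,-.2782,0.078],-94.5)
```

```text
tool [ 0.4901 -0.2747  0.1817] [179.8467   0.0168 -93.9245] shift cm [ 0.35 -0.05 10.37] turnz 0.58 F [ 1.2 -0.4  1.1] t 4.25 open 0.0872
```

>>> step_arm(plan="8.7 0 0 3 0 0 0;8.7 0 0 3 0 0 0;8.7 0 0 2.4 0 0 0;8.7 0 0 1 0 0 0;8.7 0 0 0.8 0 0 0;8.7 0 0 0 0 0 0;8.7 0 0 0 0 0 0")

```text
clock: 4.83
tool_pos: [0.4919, -0.2753, 0.0818]
orientation: [-179.9, -0.0, -93.9]
force: [-0.1, -0.5, 0.7]
opening: 0.0871
```

Run:
```python
from h import *
togo([.49,-.2782,0.078],-94.5)
togo([.49,-.2782,0.078],-94.5)
```

```text
tool [ 0.4919 -0.2753  0.0818] [-179.9071   -0.0345  -93.8718] shift cm [0.3  0.17 0.38] turnz 0.63 F [-0.1 -0.5  0.7] t 4.83 open 0.0871
tool [ 0.4919 -0.2753  0.0818] [-179.9071   -0.0345  -93.8718] shift cm [0.3  0.17 0.38] turnz 0.63 F [-0.1 -0.5  0.7] t 4.83 open 0.0871
```

>>> step_arm(plan="8.7 0.3 0.15 0.2 0 0 0;8.7 0 0 0 0 0 0;8.7 0 0 0 0 0 0")

```text
clock: 5.08
tool_pos: [0.4893, -0.2787, 0.0793]
orientation: [-179.9, -0.0, -94.0]
force: [-0.6, 0.5, -0.0]
opening: 0.087
```

Run:
```python
from h import *
togo([.49,-.2782,0.078],-94.5)
cv2.imwrite("pics/w4.png",snapshot("wrist"))
```

```text
tool [ 0.4893 -0.2787  0.0793] [-179.9214   -0.0134  -93.9609] shift cm [-0.05 -0.06  0.13] turnz 0.54 F [-0.6  0.5 -0. ] t 5.08 open 0.087
```

View pics/w4.png

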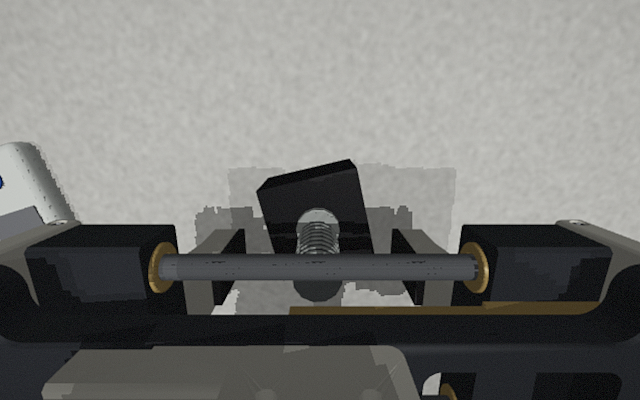

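>>> step_arm(plan="2.2 0 0 0 0 0 0;2.2 0 0 0 0 0 0;2.2 0 0 0 0 0 0;2.2 0 0 0 0 0 0;2.2 0 0 0 0 0 0;2.2 0 0 0 0 0 0;2.2 0 0 0 0 0 0;2.2 0 0 0 0 0 0;2.2 0 0 0 0 0 0;2.2 0 0 0 0 0 0")

```text
clock: 5.97
tool_pos: [0.489, -0.2784, 0.0784]
orientation: [180.0, -0.0, -93.9]
force: [0.5, -0.5, 0.0]
opening: 0.0262
```

Run:
```python
from h import *
togo([.49,-.2782,0.078],-94.5)
```

```text
tool [ 0.489  -0.2784  0.0784] [179.9982  -0.0016 -93.9459] shift cm [-0.03 -0.1   0.04] turnz 0.55 F [ 0.5 -0.5  0. ] t 5.97 open 0.0262
```

>>> step_arm(plan="1 0 0 0 0 0 0;1 0 0 0 0 0 0;1 0 0 0 0 0 0")

```text
clock: 6.22
tool_pos: [0.4891, -0.2784, 0.0784]
orientation: [-180.0, -0.0, -93.9]
force: [0.6, -1.2, -1.5]
opening: 0.0237
```

Run:
```python
from h import *
togo([.49,-.2782,0.078],-94.5)
```

```text
tool [ 0.4891 -0.2784  0.0784] [-179.9876   -0.0022  -93.9434] shift cm [-0.03 -0.09  0.04] turnz 0.56 F [ 0.6 -1.2 -1.5] t 6.22 open 0.0237
```

>>> step_arm(plan="1 0 0 -0.5 0 0 0;1 0 0 -1.5 0 0 0;1 0 0 -2 0 0 0;1 0 0 -2.5 0 0 0;1 0 0 -2.5 0 0 0;1 0 0 -0.5 0 0 0;1 0 0 0 0 0 0;1 0 0 0 0 0 0")

```text
clock: 6.88
tool_pos: [0.4886, -0.2781, 0.1732]
orientation: [-180.0, 0.0, -94.0]
force: [-0.6, -0.0, -2.0]
opening: 0.0234
```

Run:
```python
from h import *
togo([.566,.0867,0.168],-94.5)
cv2.imwrite("pics/w5.png",snapshot("wrist"))
```

```text
tool [ 0.4886 -0.2781  0.1732] [-179.9987    0.0317  -93.9636] shift cm [-36.93  -5.2    0.54] turnz 0.54 F [-0.6 -0.  -2. ] t 6.88 open 0.0234
```

View pics/w5.png

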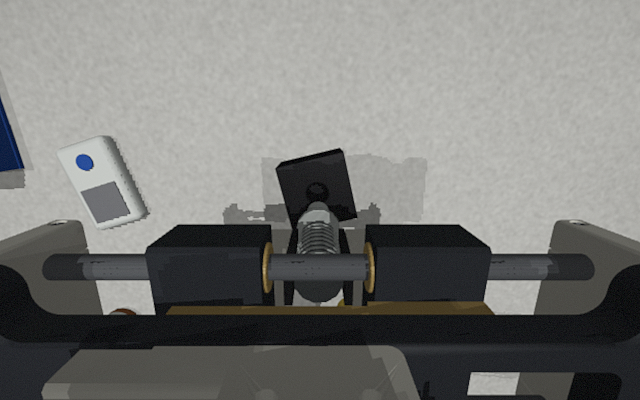

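>>> step_arm(plan="1 -1.5 -0.2 0 0 0 0;1 -3 -0.4 0 0 0 0;1 -3.6 -0.5 0 0 0 0;1 -3.6 -0.5 0 0 0 0;1 -3.6 -0.5 0 0 0 0;1 -3.6 -0.5 0 0 0 0.5;1 -3.6 -0.5 0 0 0 0;1 -3.6 -0.5 0 0 0 0;1 -3.6 -0.5 0 0 0 0;1 -3.6 -0.5 0 0 0 0;1 -2.2 -0.3 0 0 0 0;1 -1.4 -0.2 0 0 0 0")

```text
clock: 7.93
tool_pos: [0.5664, 0.0882, 0.1716]
orientation: [179.9, -0.1, -94.3]
force: [-0.6, -0.5, -1.9]
opening: 0.0235
```

>>> step_arm(plan="1 0 0 0 0 0 0;1 0 0 0 0 0 0;1 0 0 0 0 0 0")

```text
clock: 8.18
tool_pos: [0.5661, 0.085, 0.1725]
orientation: [179.9, -0.1, -94.5]
force: [-0.5, -0.3, -2.0]
opening: 0.0235
```

Run:
```python
from h import *
togo([.566,.0867,0.168],-94.5)
```

```text
tool [0.5661 0.085  0.1725] [179.9007  -0.0544 -94.4659] shift cm [-0.17  0.02  0.45] turnz 0.03 F [-0.5 -0.3 -2. ] t 8.18 open 0.0235
```

>>> step_arm(plan="1 -0.17 0 1 0 0 0;1 0 0 1.6 0 0 0;1 0 0 0.9 0 0 0;1 0 0 0 0 0 0;1 0 0 0 0 0 0;1 0 0 0 0 0 0")

```text
clock: 8.68
tool_pos: [0.5673, 0.0872, 0.1388]
orientation: [-180.0, -0.0, -94.5]
force: [-0.3, 0.4, -2.3]
opening: 0.0238
```

Run:
```python
from h import *
import pickle
togo([.566,.0867,0.1334],-94.5)
c=calibration("wrist");i=snapshot("wrist");cv2.imwrite("pics/w6.png",i)
crop(i,230,140,430,260,4,"pics/w6c.png")
print(proj(c,[.566,.0867,.06]),proj(c,[.566,.0867,.065]))
s=snapshot("scene");cv2.imwrite("pics/s6.png",s);crop(s,260,110,420,230,5,"pics/s6c.png")
```

```text
tool [0.5673 0.0872 0.1388] [-179.9746   -0.0048  -94.4664] shift cm [0.06 0.12 0.54] turnz 0.03 F [-0.3  0.4 -2.3] t 8.68 open 0.0238
[319.8722 205.3176] [319.9019 206.9911]
```

View pics/w6c.png

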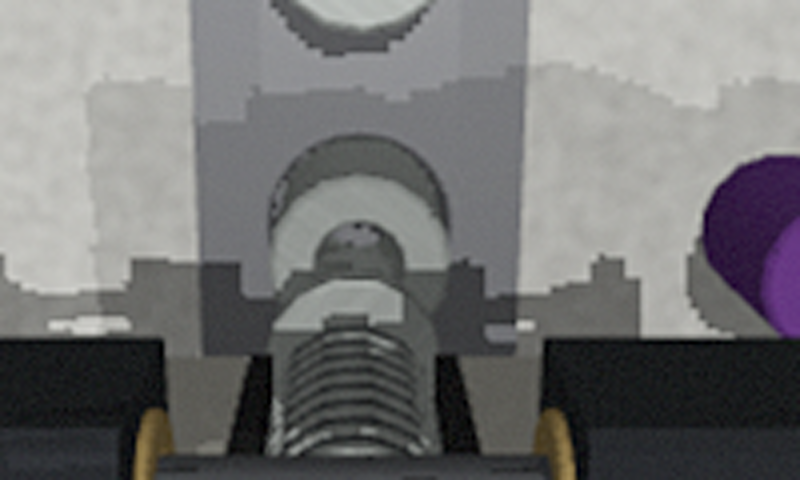

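View pics/s6c.png

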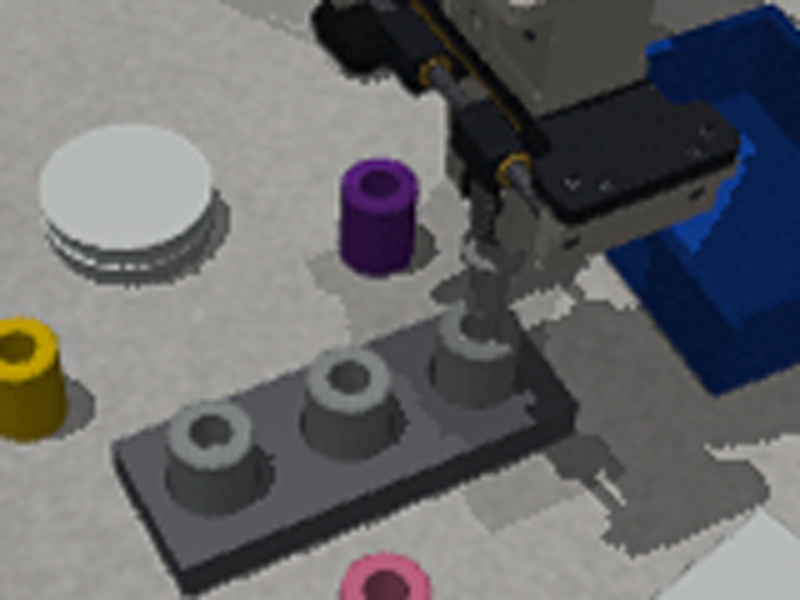

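>>> step_arm(plan="1 0.05 0.12 0.3 0 0 0;1 0 0 0.3 0 0 0;1 0 0 0.3 0 0 0;1 0 0 0.3 0 0 0;1 0 0 0.3 0 0 0;1 0 0 0 0 0 0;1 0 0 0 0 0 0")

```text
clock: 9.37
tool_pos: [0.5656, 0.0871, 0.1231]
orientation: [180.0, -0.0, -94.4]
force: [0.1, -0.4, -1.8]
opening: 0.0234
```

Run:
```python
from h import *
togo([.566,.0867,0.1064],-94.5)
```

```text
tool [0.5656 0.0871 0.1231] [179.9761  -0.018  -94.4424] shift cm [ 0.04 -0.04  1.67] turnz 0.06 F [ 0.1 -0.4 -1.8] t 9.37 open 0.0234
```

>>> step_arm(plan="1 0 0 0.3 0 0 0;1 0 0 0.3 0 0 0;1 0 0 0.3 0 0 0;1 0 0 0.3 0 0 0;1 0 0 0.1 0 0 0;1 0 0 0 0 0 0")

```text
clock: 9.87
tool_pos: [0.5655, 0.0871, 0.11]
orientation: [180.0, -0.0, -94.4]
force: [0.2, -0.3, -1.0]
opening: 0.0235
```

Run:
```python
from h import *
togo([.566,.0867,0.1064],-94.5)
```

```text
tool [0.5655 0.0871 0.11  ] [179.9677  -0.0185 -94.444 ] shift cm [ 0.04 -0.05  0.36] turnz 0.06 F [ 0.2 -0.3 -1. ] t 9.87 open 0.0235
```

Now past the possible 22 mm stop, in small rows.

>>> step_arm(plan="1 0 0 0.2 0 0 0;1 0 0 0.2 0 0 0;1 0 0 0.2 0 0 0;1 0 0 0 0 0 0")

```text
clock: 10.2
tool_pos: [0.5655, 0.0871, 0.104]
orientation: [180.0, -0.0, -94.4]
force: [0.4, 0.3, -1.9]
opening: 0.0237
```

>>> step_arm(plan="1 0 0 0.2 0 0 0;1 0 0 0.2 0 0 0;1 0 0 0 0 0 0")

```text
clock: 10.45
tool_pos: [0.5655, 0.0871, 0.1]
orientation: [180.0, -0.0, -94.4]
force: [0.3, 0.2, -2.0]
opening: 0.0232
```

>>> step_arm(plan="1 0 0 0.3 0 0 0;1 0 0 0.3 0 0 0;1 0 0 0.2 0 0 0;1 0 0 0 0 0 0")

```text
clock: 10.78
tool_pos: [0.5655, 0.0871, 0.0918]
orientation: [180.0, -0.0, -94.5]
force: [0.1, 0.4, -1.6]
opening: 0.0237
```

Passing. Now the collar contact, expected near TCP 0.088.

>>> step_arm(plan="1 0 0 0.2 0 0 0;1 0 0 0.2 0 0 0;1 0 0 0.1 0 0 0;1 0 0 0 0 0 0")

```text
clock: 11.12
tool_pos: [0.5659, 0.0872, 0.0877]
orientation: [-180.0, -0.0, -94.4]
force: [-0.9, -0.2, 3.9]
opening: 0.0235
```

>>> step_arm(plan="1 0 0 0.1 0 0 0;1 0 0 0.1 0 0 0;1 0 0 0 0 0 0;1 0 0 0 0 0 0;1 0 0 0 0 0 0;1 0 0 0 0 0 0;1 0 0 0 0 0 0;1 0 0 0 0 0 0;1 0 0 0 0 0 0")

```text
clock: 11.87
tool_pos: [0.5659, 0.0872, 0.0861]
orientation: [-180.0, 0.0, -94.4]
force: [-2.8, -0.6, 6.8]
opening: 0.0233
```

Run:
```python
from h import *
togo([.560,.0177,0.1384],-94.5)
i=snapshot("wrist");crop(i,230,140,430,260,4,"pics/w7c.png")
```

```text
tool [0.5659 0.0872 0.0861] [-179.9581    0.0112  -94.4306] shift cm [ 6.97  0.05 -5.23] turnz 0.07 F [-2.8 -0.6  6.8] t 11.87 open 0.0233
```

View pics/w7c.png

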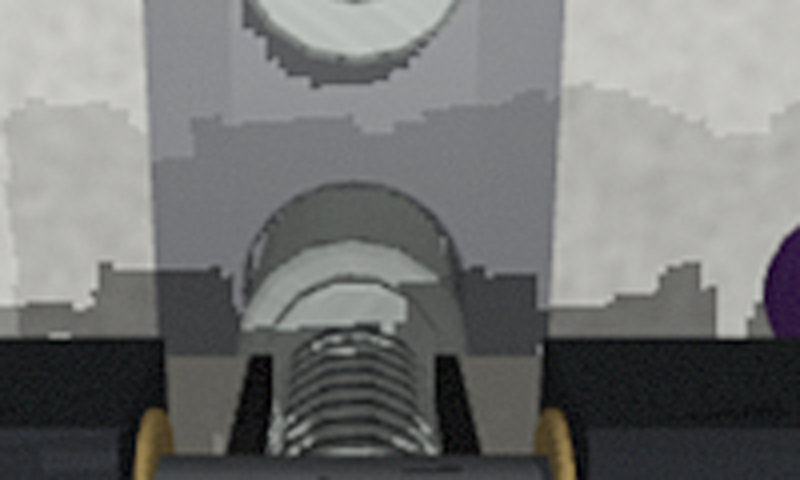

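>>> step_arm(plan="1 0 0 -0.3 0 0 0;1 0 0 -0.6 0 0 0;1 0 0 -1 0 0 0;1 0 0 -1.2 0 0 0;1 0 0 -1.4 0 0 0;1 0 0 -1 0 0 0;1 0 0 0 0 0 0;1 0 0 0 0 0 0")

```text
clock: 12.58
tool_pos: [0.5658, 0.0873, 0.141]
orientation: [-179.9, 0.1, -94.5]
force: [1.1, 0.2, -2.9]
opening: 0.0233
```

>>> step_arm(plan="1 1.5 0 0 0 0 0;1 3 0.02 0 0 0 0;1 1.8 0.02 0 0 0 0;1 0.6 0 0 0 0 0;1 0 0 0 0 0 0;1 0 0 0 0 0 0;1 0 0 0 0 0 0")

```text
clock: 13.17
tool_pos: [0.56, 0.0188, 0.1401]
orientation: [180.0, -0.0, -94.4]
force: [0.3, 0.1, -1.4]
opening: 0.0234
```

Run:
```python
from h import *
togo([.560,.0177,0.130],-94.5)
i=snapshot("wrist");crop(i,230,140,430,260,4,"pics/w8c.png")
```

```text
tool [0.56   0.0188 0.1401] [179.9828  -0.0012 -94.4387] shift cm [ 0.11 -0.01  1.01] turnz 0.06 F [ 0.3  0.1 -1.4] t 13.17 open 0.0234
```

View pics/w8c.png

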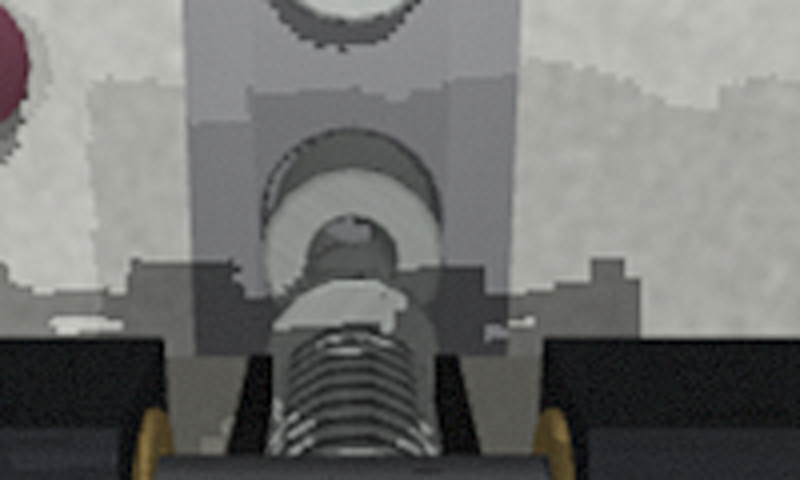

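>>> step_arm(plan="1 0.1 0 0.3 0 0 0;1 0 0 0.4 0 0 0;1 0 0 0.3 0 0 0;1 0 0 0.3 0 0 0;1 0 0 0.3 0 0 0;1 0 0 0.2 0 0 0;1 0 0 0 0 0 0")

```text
clock: 13.8
tool_pos: [0.5596, 0.0174, 0.1218]
orientation: [180.0, -0.0, -94.4]
force: [0.8, 0.2, -1.4]
opening: 0.0237
```

>>> step_arm(plan="1 0 0 0.3 0 0 0;1 0 0 0.3 0 0 0;1 0 0 0.3 0 0 0;1 0 0 0.3 0 0 0;1 0 0 0 0 0 0")

```text
clock: 14.22
tool_pos: [0.5596, 0.0174, 0.1097]
orientation: [180.0, -0.0, -94.5]
force: [-0.1, 0.3, -1.8]
opening: 0.0234
```

>>> step_arm(plan="1 0 0 0.2 0 0 0;1 0 0 0.2 0 0 0;1 0 0 0.2 0 0 0;1 0 0 0 0 0 0")

```text
clock: 14.55
tool_pos: [0.5597, 0.0174, 0.104]
orientation: [180.0, -0.0, -94.5]
force: [0.6, -0.1, -2.0]
opening: 0.0233
```

>>> step_arm(plan="1 0 0 0.2 0 0 0;1 0 0 0.2 0 0 0;1 0 0 0.3 0 0 0;1 0 0 0.3 0 0 0;1 0 0 0.2 0 0 0;1 0 0 0 0 0 0")

```text
clock: 15.05
tool_pos: [0.5597, 0.0174, 0.0918]
orientation: [180.0, -0.0, -94.5]
force: [0.9, 0.8, -1.7]
opening: 0.0234
```

>>> step_arm(plan="1 0 0 0.2 0 0 0;1 0 0 0.2 0 0 0;1 0 0 0.1 0 0 0;1 0 0 0.1 0 0 0;1 0 0 0 0 0 0")

```text
clock: 15.47
tool_pos: [0.5601, 0.0174, 0.0869]
orientation: [-180.0, -0.0, -94.4]
force: [-1.5, 0.5, 6.2]
opening: 0.0233
```

>>> step_arm(plan="1 0 0 0.1 0 0 0;1 0 0 0 0 0 0;1 0 0 0 0 0 0;1 0 0 0 0 0 0;1 0 0 0 0 0 0;1 0 0 0 0 0 0;1 0 0 0 0 0 0;1 0 0 0 0 0 0")

```text
clock: 16.13
tool_pos: [0.5601, 0.0174, 0.0862]
orientation: [-180.0, 0.0, -94.4]
force: [-1.6, 0.6, 7.2]
opening: 0.0234
```

>>> step_arm(plan="1 0 0 -0.3 0 0 0;1 0 0 -0.6 0 0 0;1 0 0 -1 0 0 0;1 0 0 -1.2 0 0 0;1 0 0 -1.4 0 0 0;1 0 0 -0.9 0 0 0;1 0 0 0 0 0 0;1 0 0 0 0 0 0")

```text
clock: 16.8
tool_pos: [0.56, 0.0175, 0.1399]
orientation: [-179.9, 0.0, -94.5]
force: [-0.4, 0.3, -1.7]
opening: 0.0236
```

>>> step_arm(plan="1 1.5 0 0 0 0 0;1 3 0 0 0 0 0;1 1.8 0 0 0 0 0;1 0.7 0 0 0 0 0;1 0 0 0 0 0 0;1 0 0 0 0 0 0;1 0 0 0 0 0 0")

```text
clock: 17.38
tool_pos: [0.5544, -0.0519, 0.139]
orientation: [180.0, -0.0, -94.4]
force: [-0.1, 0.9, -2.1]
opening: 0.0235
```

Run:
```python
from h import *
togo([.5545,-.0523,0.130],-94.5)
i=snapshot("wrist");crop(i,230,140,430,260,4,"pics/w9c.png")
```

```text
tool [ 0.5544 -0.0519  0.139 ] [179.9731  -0.0003 -94.4438] shift cm [ 0.04 -0.01  0.9 ] turnz 0.06 F [-0.1  0.9 -2.1] t 17.38 open 0.0235
```

View pics/w9c.png

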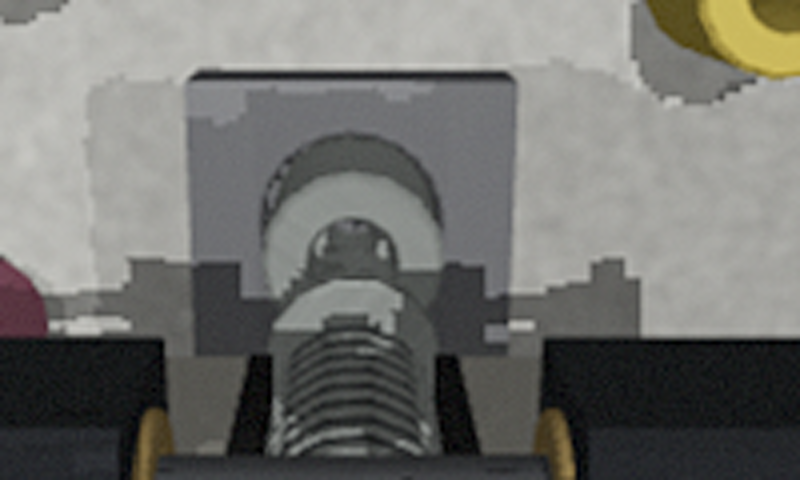

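Aligned (gauge column 354, sleeve 353). The ledge seems visible in this bore; I probe slowly.

>>> step_arm(plan="1 0.04 0 0.3 0 0 0;1 0 0 0.4 0 0 0;1 0 0 0.3 0 0 0;1 0 0 0.3 0 0 0;1 0 0 0.3 0 0 0;1 0 0 0.1 0 0 0;1 0 0 0 0 0 0")

```text
clock: 18.02
tool_pos: [0.5542, -0.0528, 0.122]
orientation: [180.0, -0.0, -94.4]
force: [0.2, -0.1, -1.1]
opening: 0.0234
```

>>> step_arm(plan="1 0 0 0.3 0 0 0;1 0 0 0.3 0 0 0;1 0 0 0.3 0 0 0;1 0 0 0.2 0 0 0;1 0 0 0 0 0 0")

```text
clock: 18.43
tool_pos: [0.5541, -0.0529, 0.1108]
orientation: [180.0, -0.0, -94.5]
force: [0.2, 0.1, -2.0]
opening: 0.0235
```

>>> step_arm(plan="1 0 0 0.2 0 0 0;1 0 0 0.2 0 0 0;1 0 0 0.1 0 0 0;1 0 0 0 0 0 0")

```text
clock: 18.77
tool_pos: [0.5544, -0.0528, 0.1064]
orientation: [180.0, -0.0, -94.4]
force: [-0.6, 0.1, -0.2]
opening: 0.0234
```

>>> step_arm(plan="1 0 0 0.1 0 0 0;1 0 0 0.1 0 0 0;1 0 0 0 0 0 0")

```text
clock: 19.02
tool_pos: [0.5546, -0.0528, 0.1048]
orientation: [-180.0, -0.0, -94.4]
force: [-1.5, 0.9, 4.9]
opening: 0.0237
```

>>> step_arm(plan="1 0 0 0.1 0 0 0;1 0 0 0 0 0 0;1 0 0 0 0 0 0;1 0 0 0 0 0 0;1 0 0 0 0 0 0;1 0 0 0 0 0 0;1 0 0 0 0 0 0;1 0 0 0 0 0 0")

```text
clock: 19.68
tool_pos: [0.5546, -0.0529, 0.1041]
orientation: [-180.0, -0.0, -94.4]
force: [-2.4, -0.2, 5.6]
opening: 0.0238
```

Run:
```python
from h import *
togo([.489,-.2784,0.172],-94.5)
i=snapshot("wrist");crop(i,230,140,430,260,4,"pics/w10c.png")
```

```text
tool [ 0.5546 -0.0529  0.1041] [-179.9636   -0.0054  -94.4319] shift cm [23.    4.79 -6.79] turnz 0.07 F [-2.4 -0.2  5.6] t 19.68 open 0.0238
```

View pics/w10c.png

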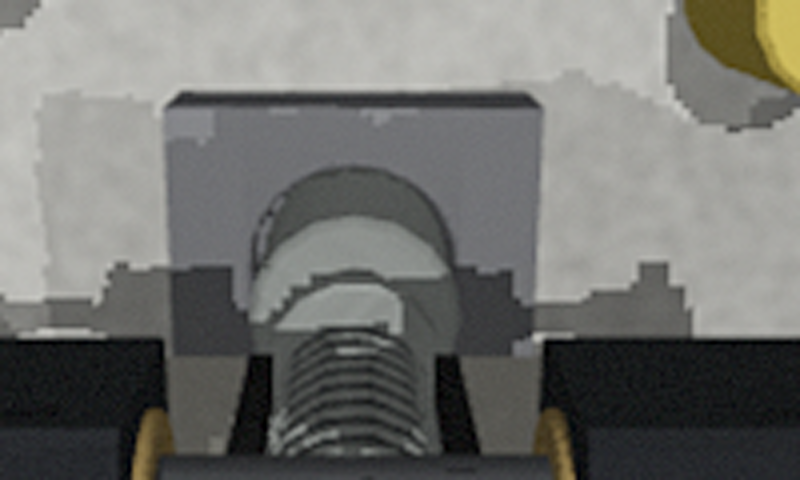

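>>> step_arm(plan="1 0 0 -0.3 0 0 0;1 0 0 -0.6 0 0 0;1 0 0 -1 0 0 0;1 0 0 -1.4 0 0 0;1 0 0 -2 0 0 0;1 0 0 -1.6 0 0 0;1 1.5 0.3 0 0 0 0;1 3 0.6 0 0 0 0;1 3.6 0.8 0 0 0 0;1 3.6 0.8 0 0 0 0;1 3.6 0.8 0 0 0 0;1 3.6 0.8 0 0 0 0")

```text
clock: 20.73
tool_pos: [0.4983, -0.2394, 0.1732]
orientation: [-180.0, 0.0, -94.4]
force: [1.3, -0.6, -2.6]
opening: 0.0236
```

>>> step_arm(plan="1 2.6 0.5 0 0 0 0;1 1.2 0.2 0 0 0 0;1 0 0 0 0 0 0;1 0 0 0 0 0 0;1 0 0 0 0 0 0")

```text
clock: 21.15
tool_pos: [0.4893, -0.2748, 0.1726]
orientation: [-180.0, 0.0, -94.4]
force: [-0.3, 0.1, -1.9]
opening: 0.0231
```

Run:
```python
from h import *
togo([.489,-.2784,0.125],-93.94)
```

```text
tool [ 0.4893 -0.2748  0.1726] [-179.9839    0.0126  -94.4382] shift cm [ 0.37 -0.    4.76] turnz -0.50 F [-0.3  0.1 -1.9] t 21.15 open 0.0231
```

>>> step_arm(plan="1 0.37 0 0.8 0 0 -0.5;1 0 0 1.6 0 0 0;1 0 0 1.2 0 0 0;1 0 0 0.5 0 0 0;1 0 0 0 0 0 0;1 0 0 0 0 0 0;1 0 0 0 0 0 0")

```text
clock: 21.73
tool_pos: [0.4894, -0.2789, 0.1321]
orientation: [-179.9, -0.0, -93.9]
force: [0.5, 0.0, -1.9]
opening: 0.0234
```

Run:
```python
from h import *
togo([.489,-.2784,0.0784],-93.94)
i=snapshot("wrist");crop(i,230,140,430,260,4,"pics/w11c.png")
```

```text
tool [ 0.4894 -0.2789  0.1321] [-179.9463   -0.0213  -93.8911] shift cm [-0.05  0.05  5.37] turnz 0.05 F [ 0.5  0.  -1.9] t 21.73 open 0.0234
```

View pics/w11c.png

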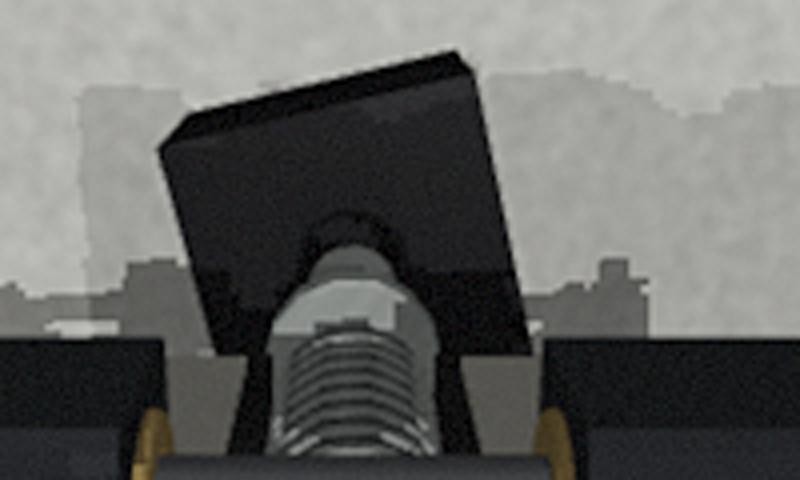

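Well aligned over the hole. Lower.

>>> step_arm(plan="1 -0.03 0.04 0.5 0 0 0;1 0 0 0.5 0 0 0;1 0 0 0.6 0 0 0;1 0 0 0.6 0 0 0;1 0 0 0 0 0 0")

```text
clock: 22.2
tool_pos: [0.4875, -0.2785, 0.1078]
orientation: [179.9, 0.0, -94.0]
force: [-0.6, 0.6, -2.0]
opening: 0.0234
```

>>> step_arm(plan="1 0 0 0.7 0 0 0;1 0 0 0.7 0 0 0;1 0 0 0.7 0 0 0;1 0 0 0.5 0 0 0;1 0 0 0.3 0 0 0;1 0 0 0 0 0 0")

```text
clock: 22.7
tool_pos: [0.4878, -0.2786, 0.0794]
orientation: [179.9, 0.0, -94.0]
force: [0.1, -0.3, -1.5]
opening: 0.0233
```

>>> step_arm(plan="1 0 -0.05 0.1 0 0 0;1 0 0 0.1 0 0 0;1 0 0 0 0 0 0;1 0 0 0 0 0 0")

```text
clock: 23.03
tool_pos: [0.489, -0.2788, 0.0786]
orientation: [-180.0, -0.0, -93.9]
force: [0.5, 0.8, -0.9]
opening: 0.0236
```

>>> step_arm(plan="1 0 0 0.1 0 0 0;1 0 0 0 0 0 0;1 0 0 0 0 0 0")

```text
clock: 23.28
tool_pos: [0.4891, -0.2789, 0.0779]
orientation: [-180.0, -0.0, -93.9]
force: [-0.6, 1.3, 2.5]
opening: 0.0236
```

Collar contact (net ≈4.5 N). Release.

>>> step_arm(plan="4 0 0 0 0 0 0;6 0 0 0 0 0 0;7 0 0 0 0 0 0;7 0 0 0 0 0 0;7 0 0 0 0 0 0;7 0 0 0 0 0 0;7 0 0 0 0 0 0;7 0 0 -0.5 0 0 0;7 0 0 -1.5 0 0 0;7 0 0 -2.5 0 0 0;7 0 0 -3 0 0 0;7 0 0 -3 0 0 0")

```text
clock: 24.28
tool_pos: [0.4883, -0.2787, 0.1836]
orientation: [179.9, 0.0, -93.9]
force: [0.3, -0.7, 0.0]
opening: 0.0699
```

Run:
```python
from h import *
togo([.5545,-.0523,0.15],-94.5)
cv2.imwrite("pics/w12.png",snapshot("wrist"))
s=snapshot("scene");cv2.imwrite("pics/s12.png",s);crop(s,150,100,420,290,2.9,"pics/s12c.png")
```

```text
tool [ 0.4883 -0.2787  0.1836] [179.9373   0.0019 -93.9409] shift cm [-23.04  -5.05   3.36] turnz 0.56 F [ 0.3 -0.7  0. ] t 24.28 open 0.0699
```

View pics/s12c.png

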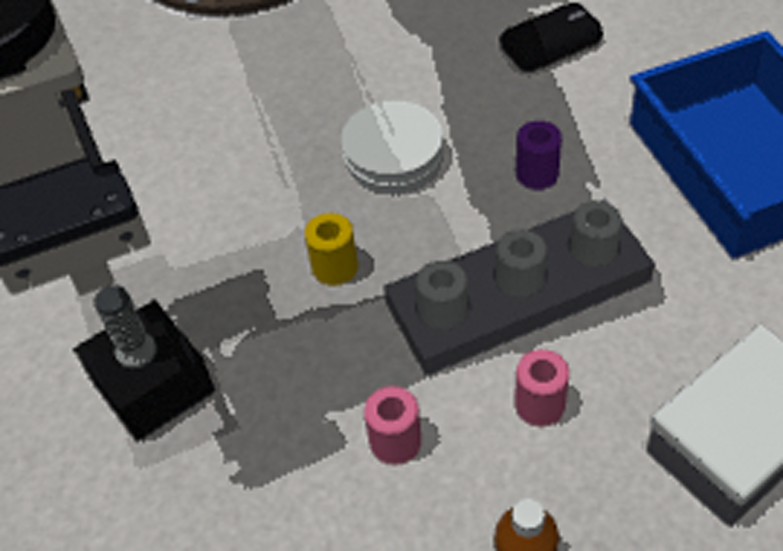

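View pics/w12.png

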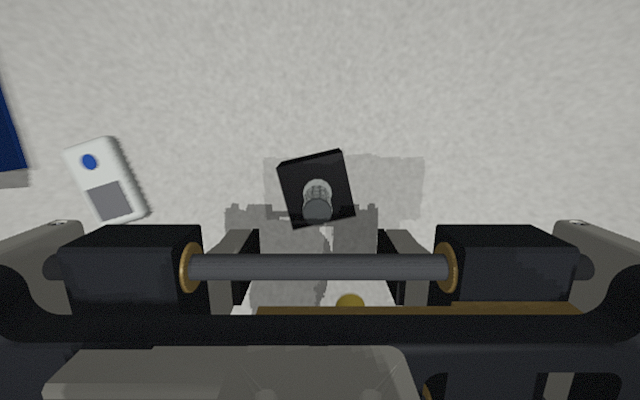

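>>> step_arm(plan="7 -1.9 -0.4 0 0 0 0;7 -3.5 -0.8 0 0 0 0;7 -3.9 -0.85 0 0 0 0.5;7 -3.9 -0.85 0 0 0 0;7 -3.9 -0.85 0 0 0 0;7 -3 -0.65 0 0 0 0;7 -2 -0.43 0 0 0 0;7 -0.9 -0.2 0 0 0 0;7 0 0 1 0 0 0;7 0 0 2 0 0 0;7 0 0 0 0 0 0;7 0 0 0 0 0 0")

```text
clock: 25.38
tool_pos: [0.5548, -0.0542, 0.1513]
orientation: [179.8, -0.1, -94.5]
force: [0.6, -0.3, -0.1]
opening: 0.0701
```

Run:
```python
from h import *
togo([.5546,-.0529,0.031],-94.5)
i=snapshot("wrist");cv2.imwrite("pics/w13.png",i)
```

```text
tool [ 0.5548 -0.0542  0.1513] [179.8335  -0.0546 -94.4964] shift cm [-0.14 -0.01 12.03] turnz 0.00 F [ 0.6 -0.3 -0.1] t 25.38 open 0.0701
```

View pics/w13.png

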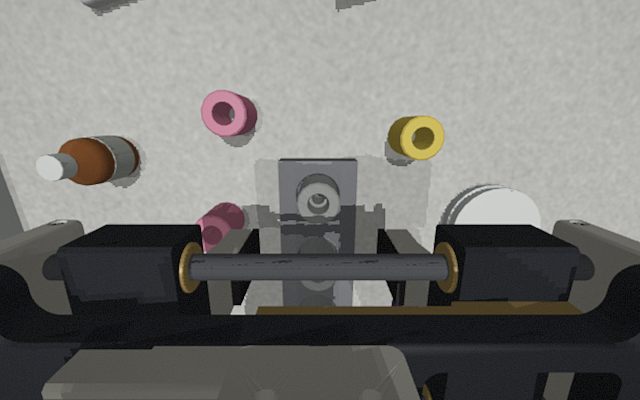

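>>> step_arm(plan="7 -0.1 0 1.5 0 0 0;7 0 0 2.5 0 0 0;7 0 0 2.5 0 0 0;7 0 0 2 0 0 0;7 0 0 1.3 0 0 0;7 0 0 0 0 0 0;7 0 0 0 0 0 0")

```text
clock: 26.02
tool_pos: [0.5563, -0.0527, 0.0549]
orientation: [180.0, -0.0, -94.5]
force: [0.8, 0.7, 0.1]
opening: 0.0697
```

Run:
```python
from h import *
togo([.5546,-.0529,0.031],-94.5)
i=snapshot("wrist");cv2.imwrite("pics/w14.png",i)
```

```text
tool [ 0.5563 -0.0527  0.0549] [179.9842  -0.0276 -94.4692] shift cm [0.03 0.16 2.39] turnz 0.03 F [0.8 0.7 0.1] t 26.02 open 0.0697
```

View pics/w14.png

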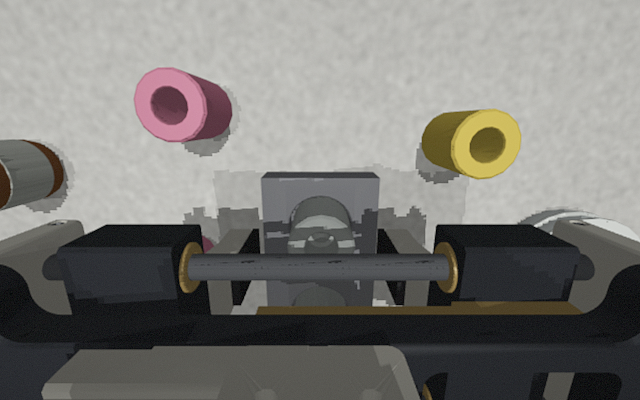

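>>> step_arm(plan="7 0.03 0.15 0.8 0 0 0;7 0 0 0.8 0 0 0;7 0 0 0.6 0 0 0;7 0 0 0 0 0 0;7 0 0 0 0 0 0")

```text
clock: 26.48
tool_pos: [0.5542, -0.0524, 0.032]
orientation: [179.9, -0.0, -94.4]
force: [0.1, 0.4, 1.0]
opening: 0.0697
```

Run:
```python
from h import *
togo([.5546,-.0529,0.031],-94.5)
```

```text
tool [ 0.5542 -0.0524  0.032 ] [179.9468  -0.0207 -94.4384] shift cm [ 0.05 -0.04  0.1 ] turnz 0.06 F [0.1 0.4 1. ] t 26.48 open 0.0697
```

>>> step_arm(plan="5 0 0 0 0 0 0;4.4 0 0 0 0 0 0;2.5 0 0 0 0 0 0;2.5 0 0 0 0 0 0;2.5 0 0 0 0 0 0;2.5 0 0 0 0 0 0;2.5 0 0 0 0 0 0;2.5 0 0 0 0 0 0")

```text
clock: 27.15
tool_pos: [0.5546, -0.0523, 0.0326]
orientation: [-180.0, 0.0, -94.4]
force: [-0.4, -0.2, 2.0]
opening: 0.0388
```

>>> step_arm(plan="2.5 0 0 -0.5 0 0 0;2.5 0 0 -1.5 0 0 0;2.5 0 0 -2.5 0 0 0;2.5 0 0 -3 0 0 0;2.5 0 0 -2 0 0 0;2.5 0 0 -0.5 0 0 0;2.5 0 0 0 0 0 0")

```text
clock: 27.73
tool_pos: [0.5552, -0.0521, 0.1339]
orientation: [-179.8, 0.1, -94.5]
force: [-0.9, 0.2, -3.2]
opening: 0.0385
```

Run:
```python
from h import *
togo([.544,.269,0.13],-96)
i=snapshot("wrist");cv2.imwrite("pics/w15.png",i)
```

```text
tool [ 0.5552 -0.0521  0.1339] [-179.8453    0.0617  -94.4518] shift cm [-31.93   3.61   0.41] turnz 1.55 F [-0.9  0.2 -3.2] t 27.73 open 0.0385
```

View pics/w15.png

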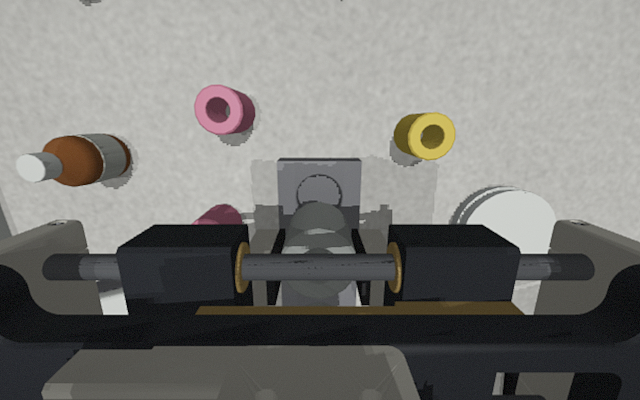

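Sleeve is in the gripper and pocket 2 is empty. On to the bin.

>>> step_arm(plan="2.5 -1.5 0.2 0 0 0 0;2.5 -3 0.35 0 0 0 0;2.5 -3.5 0.4 0 0 0 0;2.5 -3.5 0.4 0 0 0 0;2.5 -3.5 0.4 0 0 0 0;2.5 -3.5 0.4 0 0 0 0;2.5 -3.5 0.4 0 0 0 0;2.5 -3.5 0.4 0 0 0 0;2.5 -3 0.3 0 0 0 0;2.5 -2 0.2 0 0 0 0;2.5 -1.2 0.15 0 0 0 0;2.5 0 0 0 0 0 0")

```text
clock: 28.78
tool_pos: [0.5423, 0.2682, 0.1301]
orientation: [179.9, -0.1, -94.3]
force: [0.3, 0.7, -3.2]
opening: 0.0388
```

>>> step_arm(plan="2.5 0 0 0 0 0 0;2.5 0 0 0 0 0 0")

```text
clock: 28.95
tool_pos: [0.5425, 0.2654, 0.1312]
orientation: [179.9, -0.1, -94.5]
force: [0.7, 0.2, -3.2]
opening: 0.0389
```

Run:
```python
from h import *
togo([.544,.269,0.032],-94.5)
i=snapshot("scene");crop(i,320,60,520,210,4,"pics/s16c.png")
```

```text
tool [0.5425 0.2654 0.1312] [179.8944  -0.0988 -94.4742] shift cm [-0.39 -0.14  9.91] turnz 0.03 F [ 0.7  0.2 -3.2] t 28.95 open 0.0389
```

View pics/s16c.png

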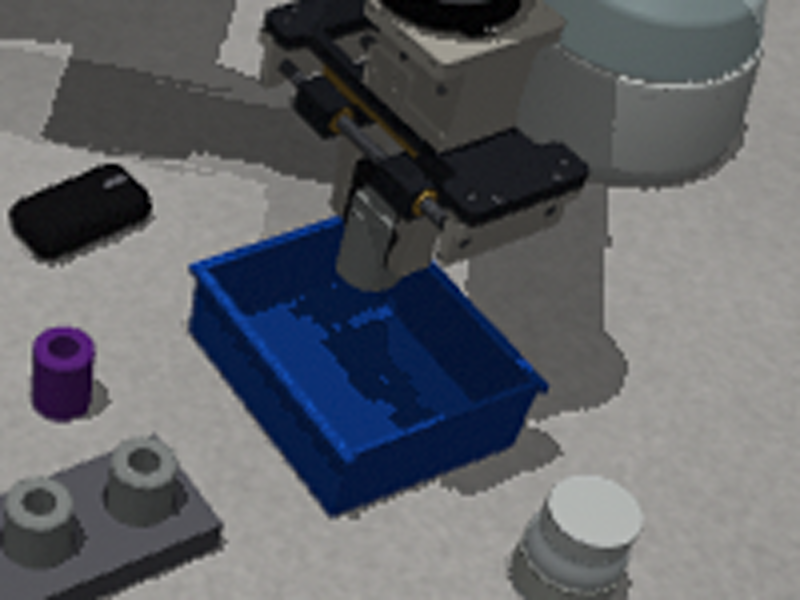

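>>> step_arm(plan="2.5 -0.4 -0.1 1 0 0 0;2.5 0 0 2.2 0 0 0;2.5 0 0 2.5 0 0 0;2.5 0 0 2 0 0 0;2.5 0 0 1.2 0 0 0;2.5 0 0 0.5 0 0 0;2.5 0 0 0.3 0 0 0;2.5 0 0 0 0 0 0;2.5 0 0 0 0 0 0")

```text
clock: 29.75
tool_pos: [0.5451, 0.2707, 0.0361]
orientation: [-179.9, 0.0, -94.5]
force: [1.1, 0.4, -2.8]
opening: 0.0387
```

>>> step_arm(plan="2.5 0 0 0.3 0 0 0;2.5 0 0 0.3 0 0 0;2.5 0 0 0.2 0 0 0;2.5 0 0 0 0 0 0;2.5 0 0 0 0 0 0")

```text
clock: 30.17
tool_pos: [0.5445, 0.2704, 0.0274]
orientation: [180.0, -0.0, -94.4]
force: [-0.2, 0.4, -3.4]
opening: 0.0391
```

>>> step_arm(plan="2.5 0 0 0.1 0 0 0;2.5 0 0 0.1 0 0 0;2.5 0 0 0 0 0 0")

```text
clock: 30.42
tool_pos: [0.5447, 0.2706, 0.0266]
orientation: [-180.0, 0.0, -94.4]
force: [-3.2, -1.2, 5.6]
opening: 0.0389
```

Touching the floor. Release, lift.

>>> step_arm(plan="4.5 0 0 0 0 0 0;5 0 0 0 0 0 0;6 0 0 0 0 0 0;6 0 0 0 0 0 0;6 0 0 0 0 0 0;6 0 0 -0.5 0 0 0;6 0 0 -1.5 0 0 0;6 0 0 -3 0 0 0;6 0 0 -3.5 0 0 0;6 0 0 -3.5 0 0 0;6 0 0 -3.5 0 0 0;6 0 0 0 0 0 0")

```text
clock: 31.42
tool_pos: [0.5479, 0.2724, 0.1889]
orientation: [-179.5, 0.4, -94.4]
force: [1.2, 1.3, 1.9]
opening: 0.0606
```

>>> step_arm(plan="6 -2 4 0 0 0 0;6 -2 4 0 0 0 0;6 -2 3 0 0 0 0;6 0 0 0 0 0 0;6 0 0 0 0 0 0")

```text
clock: 31.83
tool_pos: [0.4435, 0.3369, 0.1811]
orientation: [-180.0, 0.1, -94.3]
force: [-0.4, 0.7, 0.1]
opening: 0.0598
```

Run:
```python
from h import *
togo([.544,.269,0.15])
s=snapshot("scene");crop(s,150,80,510,290,2.2,"pics/s17.png")
t=snapshot("top");cv2.imwrite("pics/t17.png",t);crop(t,170,120,450,310,2.8,"pics/t17c.png")
```

```text
tool [0.4435 0.3369 0.1811] [-179.9678    0.0557  -94.2531] shift cm [  6.03 -10.52   3.11]  F [-0.4  0.7  0.1] t 31.83 open 0.0598
```

View pics/s17.png

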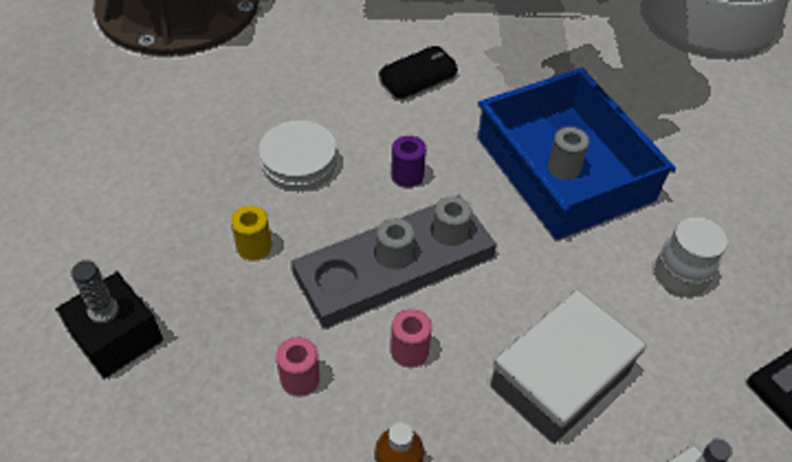

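View pics/t17c.png

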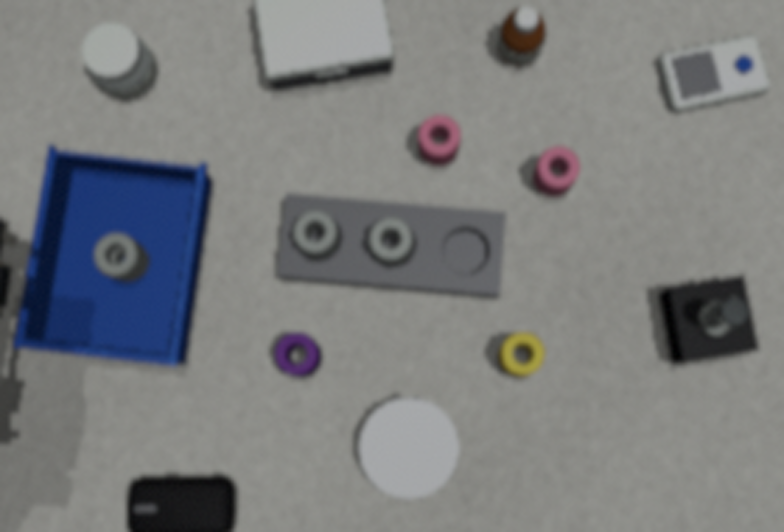

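The sleeve stands in the bin at top-crop (118,255). Two sleeves are still in the rack, the gauge is back in its stand as at the start, and nothing else has moved. I am handing the job in.

Run:
```python
from plant import workorder
print(workorder.close_job())
```

```text
the job is handed in; nothing more can be done
None
```

I tested the three sleeves from left to right, put the gauge back in its stand, and put the one undersize sleeve in the low blue bin. The job was handed in at about 32 s.

| Sleeve | Result | Where the gauge stopped | Press, allowing for gauge weight |
|---|---|---|---|
| Left | Passed | Collar rested on the sleeve | about 9 N |
| Middle | Passed | Collar rested on the sleeve | about 9 N |
| Right | Undersize | Pin stopped about 22 mm below the top, collar clear of the sleeve | about 7.5 N |

Each press was held for more than half a second. The highest reading was well under the 20 N limit.

The last scene and top pictures showed:
- **Gauge:** fully home in its stand. Its collar touched the block before I let go, and the handle is where it was at the start.
- **Passed sleeves:** the left and middle ones are still in their pockets.
- **Undersize sleeve:** standing upright in the low blue bin.
- **Other things:** the bystanders and look-alikes in view look unmoved.
- **Robot:** clear of everything.

No check failed or disagreed with another.

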